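Start a double-sided UV exposure

TASK

Start the exposure of the copper board that lies between its clear plates in the drawer of the aluminium UV exposure unit: push the drawer fully home, and only then push the lamp lever on top of the unit from off, past its first click (upper lamps only), to its second and last stop (both lamp banks). A push with the fingertips is enough for both: leave the plates lying in the drawer, and do not disturb the bottle, the tape roll and the brush.

Things in the scene. Friction and masses are not known exactly. Their poses are not given: they have to be found in the camera images.
- exposure_unit: Aluminium case fixed to the bench, 280 mm deep (its x), 340 wide (its y), 120 high. Origin: centre of its underside; z up, x from its drawer front to its back; turned up to 0.25 rad. A grey control strip (top at 122 mm height) runs along the front edge of its flat top, centred at x = -105 mm; on it stand the lamp lever, the timer dial and, at its right end, a pilot lamp 8 mm high.
- timer_dial (a point): Centre of the top of the round black timer dial on the control strip, 140 mm above the bench, at x = -105, y = +95 mm in the unit's frame: 48 mm across, 18 mm high, fixed, not used.
- drawer (a joint): How far the drawer stands out, m: 0 is fully home (hard stop), it starts 0.07 to 0.11 out and can run to 0.13. Pushed home along the unit's +x against about 2 N of friction; stays where left. Its front is 320 mm wide, 12 mm thick, 28 to 82 mm above the bench, and lies on the unit's front face when home. The tray behind it has a glass floor and 14 mm high sides.
- drawer_handle (a point): Middle of the bar of the drawer's black bow handle; moves with the drawer. The bar is 12 mm thick, level along the unit's y, straight for 76 mm (110 mm over all), 55 mm above the bench, its centre line 30 mm before the outer face of the drawer front. With the drawer home this point is at x = -182 mm, y = 0 in the unit's frame.
- lever (a joint): Travel of the lamp lever along the unit's -y (to the right seen from the robot), m: 0 off (it starts here), 0.018 first click (upper lamps only), 0.036 second and last stop (both banks, hard stop). Clicks hold it in each of the three places: about 7 N push it out of off or out of the first click; past half way it snaps on to the next place and stays there.
- lever_top (a point): Centre of the top of the lever's black cap, 146 mm above the bench; moves with the lever. The cap is 22 mm along the unit's x, 12 mm along its y (the way it slides), 17 mm high (129 to 146 mm above the bench), on a 14 x 5 mm steel stem from the slot in the control strip. When off: x = -105, y = -50 mm in the unit's frame.
- sandwich: Copper-clad board between two clear plates, loose in the drawer's tray, 85 (its x) x 110 (its y) x 7.6 mm, 0.1 kg. Origin: centre of its underside, 42 mm above the bench while it lies on the tray's glass floor. It rides along with the drawer.
- tray_home (a point): A fixed point of the unit, on the tray's glass floor (42 mm above the bench), at the middle of where the tray is when the drawer is home: x = -30 mm, y = 0 in the unit's frame.
- developer: Bystander: amber bottle with a black cap, 68 mm across, 160 mm high, standing on the bench beside the unit. Origin: centre of its underside.
- tape_roll: Bystander: roll of tape lying flat on the bench beside the unit, 84 mm across, 24 mm high. Origin: centre of its underside.
- dust_brush: Bystander: dusting brush about 40 mm wide and under 30 mm high, lying on the flat top of the unit behind the control strip, towards its back left, more or less along the unit's x.
Things that resemble listed ones, but are neither listed nor needed, are in the scene too. Of the things like the sandwich, leave any that is purple; of the rest the smaller one is meant.

How it is judged:
By the outcome, as a careful person would: the job done as asked, in the order asked, and still so for the second after the job is handed in, with the robot touching nothing.
It also fails if it takes over 51 s, if anything falls off the work surface, if the arm or the gripper's body presses on something with over 40 N, if the wrist force passes 120 N, or if a joint passes its speed limit or range.

ROBOT

A 6-joint arm with a two-finger parallel gripper is mounted at the origin on the work surface. World frame = base frame: x ahead of the robot, y to its left, z up, the work surface at z = 0. Lengths are in m, angles in rad, forces in N, time in s.
With the tool pointing down it reaches from about 0.275 to 0.825 m from the base axis. Payload 4.9 kg.
Tool frame: the origin (TCP) lies midway between the tips of the shut fingers; the grasp point (between the pads) lies 19 mm behind it (bot.grip_depth is the distance from the TCP to the grasp point, in m); z points along the fingers, y is the line along which they close (so a half turn about z gives the same grasp; the last joint's range is limited). The gripper opens to 85 mm and grips with 20 to 120 N. Pads are 22 mm wide; open, the fingers measure 114 mm over their backs; the gripper's body (76 mm by 85 mm) begins 54 mm behind the grasp point. The pads swing forward as they close: fully open they stand 13 mm farther back than shut.
Start: joints at [0.994, 0.326, -0.193, 1.052, 0, 1.437], TCP at [0.236, 0.497, 0.231] pointing down, gripper open.
Joint ranges: [-2.65, 2.65], [-0.97, 1.79], [-1.3, 1.35], [-1.93, 2.1], [-1.47, 1.37], [-3.14, 3.14]. Speed limits (rad/s): [2.57, 2.57, 3.14, 3.14, 3.14, 3.14].

INTERFACE

Orientations are given as a 3x3 rotation matrix whose columns are the frame's x, y, z axes.
In Python, from cell import bot gives the robot as it stands.
- The arm moves only by the shell command python3 -m handwheel 'ROWS' [FORCE]. ROWS is JSON, a list of rows, each an object with "hand": the closure, from -1 (fully open) to 1 (shut); "xyz": the shift along the tool's x, y, z in mm, a list of three; "yaw": the turn about the tool's z in rad. A call has 1 to 20 rows; each row is the pose to reach, as a shift and turn from the pose commanded when the call began, along the tool's axes at that moment; what a row does not reach only later rows make up. A row lasts 1/10 s, in which the tool goes at most 50 mm and 8.59 degrees, less where a joint would pass 70% of its speed; a pose out of reach is approached as far as the arm can. A call with a gripper value outside its range is refused whole. The fingers move at their own pace and stop on an object; FORCE is the grip in N (left out, the last holds). Time passes only in rows, so rows that repeat a pose let the fingers close. It gives the time, the measured TCP pose, the force, the opening and the grip force at its end, in the units of the state.
- bot.sense(): the state, without advancing time (a new reading comes with each control period).
- bot.camera(name): name is "side" or "top"; returns a dict with "image" (384x512x3 uint8, blue, green, red), "mtx" (3x3 intrinsics, pixels), "k1" (the pictures are not rectified: a ray, as slopes to the right and down, at radius r is drawn at 1 + k1 r^2 times it, then the intrinsics apply), "cam_to_world" (4x4, takes a point from camera to world coordinates). Camera axes: x right, y down, z forward; pixel columns grow to the right and rows downward; lengths in m; the calibration is good to about 2 mm. A picture is of the moment at which its call begins. There is no depth.
- bot.close_job(): hands the job in; it is judged then, once.
The state is a dict: "clock": time; "q": joint angles; "qvel": joint speeds; "joint_torque": joint torques, N m; "ee_pos": TCP position; "orientation": TCP orientation; "wrist_force": force on the tool from outside, world axes, zero at the start; "wrist_torque": the same for the moment, N m; "gripper_width": finger opening in m; "grasp_force": force on a finger pad.
Only numpy, scipy, OpenCV 4.12 (cv2) and the standard library are available. Lean on these libraries where they do the work, as an engineer would, in place of code of your own. Each camera call takes 0.05 s, during which the arm holds its last target. There are 200 camera calls.

## Working session

There is one attempt and no reset: what is moved stays moved. The work goes in short steps, Python scripts to look and compute and a shell command to move; the robot and the scene stay as the last step left them, time stands still between calls to the robot, and variables do not carry over. Pictures are saved under pics/ and viewed, at most 10 in all, crops included, and the job is handed in when it is done.

```bash
mkdir -p pics; ls; python3 - <<'E'
from cell import bot
import cv2,numpy as np
for n in("top","side"):
    c=bot.camera(n); cv2.imwrite(f"pics/{n}0.png",c["image"]); print(n,c["mtx"].tolist(),c["k1"],c["cam_to_world"].round(3).tolist())
s=bot.sense(); print(s["clock"],s["ee_pos"],s["orientation"])
E
```

```text
pics
top [[388.5918014726339, 0.0, 257.16397259550126], [0.0, 388.5918014726339, 195.8174662479493], [0.0, 0.0, 1.0]] -0.055176280383279284 [[-0.011, -0.997, 0.081, 0.526], [-1.0, 0.01, -0.013, 0.024], [0.012, -0.081, -0.997, 1.048], [0.0, 0.0, 0.0, 1.0]]
side [[384.5541724085869, 0.0, 247.99152154708366], [0.0, 384.5541724085869, 191.71578317101236], [0.0, 0.0, 1.0]] -0.11996934712429425 [[0.854, -0.405, 0.325, 0.303], [-0.52, -0.657, 0.546, -0.466], [-0.007, -0.635, -0.772, 0.801], [0.0, 0.0, 0.0, 1.0]]
0.1 [0.23537034 0.49651809 0.2305942 ] [[-9.03535836e-01  4.28511688e-01 -8.52159417e-04]
 [ 4.28512484e-01  9.03534915e-01 -1.30673832e-03]
 [ 2.10003145e-04 -1.54584585e-03 -9.99998783e-01]]
```

View pics/top0.png

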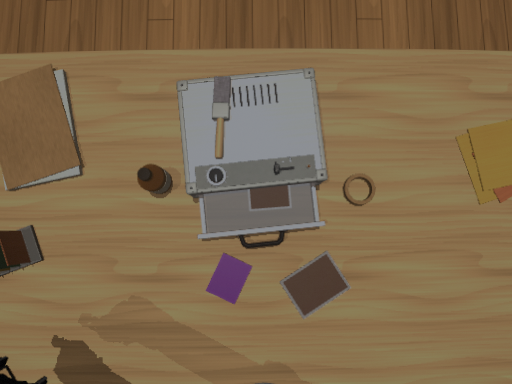

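View pics/side0.png

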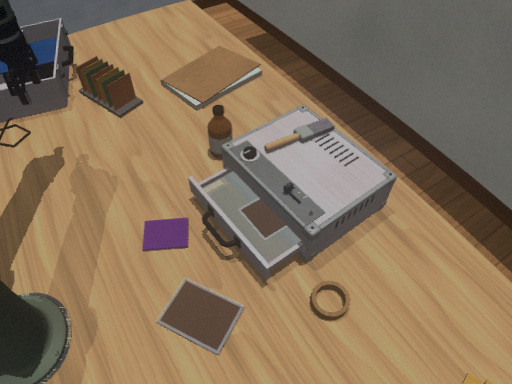

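The top view shows the unit in the middle, with the dial at (216,176), the lever at about (278,169) and the handle bar at about (264,244). The side view agrees: dial (250,153), lever about (290,188), handle about (220,230). I'll zoom in on both.

```bash
python3 - <<'E'
import cv2,numpy as np
a=cv2.imread("pics/top0.png")[145:265,180:340]; b=cv2.imread("pics/side0.png")[130:280,190:340]
a=cv2.resize(a,None,fx=5,fy=5,interpolation=cv2.INTER_CUBIC)
cv2.imwrite("pics/ta.png",a)
b=cv2.resize(b,None,fx=4,fy=4,interpolation=cv2.INTER_CUBIC)
cv2.imwrite("pics/sa.png",b)
E
```

```text
(no output)
```

View pics/ta.png

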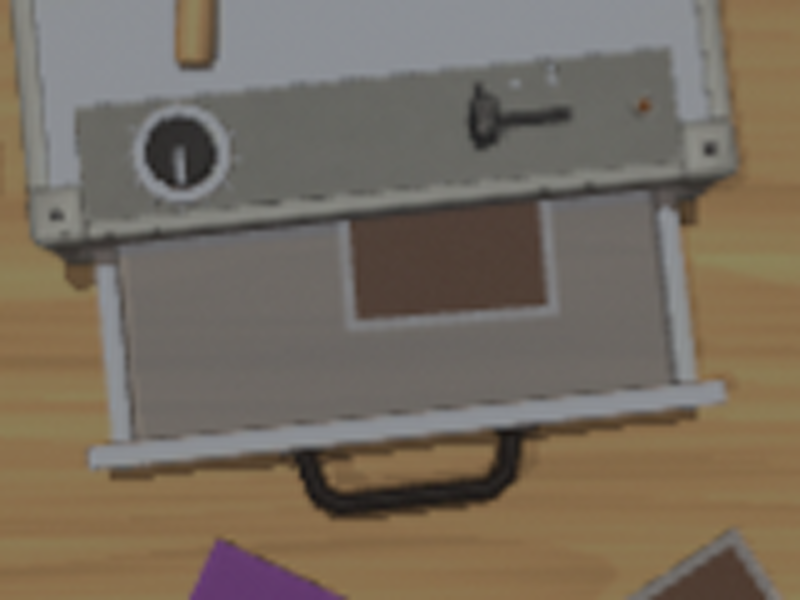

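View pics/sa.png

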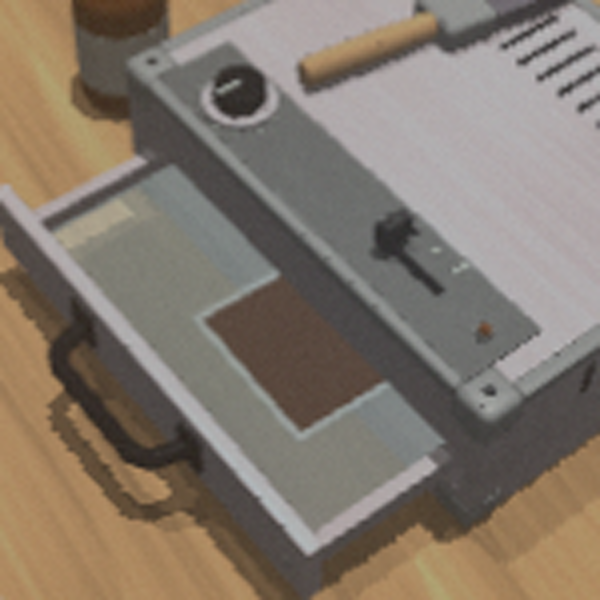

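The crops show: lever cap at crop (484,117), full (276.8,168.4); dial (216.2,175.4); handle bar ends at crop (345,505) and (485,490), middle full (263,244). The slot runs right from the cap, so the lever is off. Next I turn these into positions.

```bash
cat > h.py <<'E'
from cell import bot
import numpy as np,cv2
def ray(c,uv,z):
    d=np.array([c["k1"],0,0,0,0.])
    p=cv2.undistortPoints(np.array([[uv]],float),c["mtx"],d)[0,0]
    T=c["cam_to_world"]; v=T[:3,:3]@[p[0],p[1],1]; o=T[:3,3]
    return o+v*(z-o[2])/v[2]
E
python3 - <<'E'
from h import *
t=bot.camera("top");s=bot.camera("side")
P={}
for n,c,uv,z in[("dial",t,(216.2,175.4),.14),("lever",t,(276.6,168.4),.146),("handle",t,(263,244),.058),("scrL",t,(191.4,188.2),.122),("scrR",t,(322,174.6),.122),
  ("dial_s",s,(190+241/4,130+90/4),.14),("lever_s",s,(190+398/4,130+225/4),.146),("hL",t,(180+345/5,145+502/5),.055),("hR",t,(180+485/5,145+488/5),.055)]:
    P[n]=ray(c,uv,z); print(n,P[n].round(4))
def fr(a,b,dy):
    d=a-b; return np.arctan2(-d[0],d[1])
print([fr(P[a],P[b],0) for a,b in(("dial","lever"),("scrL","scrR"),("dial_s","lever_s"),("hL","hR"))])
yaw=fr(P["scrL"],P["scrR"],0)
ex=np.array([np.cos(yaw),np.sin(yaw)]);ey=np.array([-ex[1],ex[0]])
o=(P["dial"][:2]+.105*ex-.095*ey+P["lever"][:2]+.105*ex+.05*ey)/2
print("unit",o,yaw)
for n in P:
    d=P[n][:2]-o; print(n,(d@ex).round(4),(d@ey).round(4))
E
```

```text
dial [0.6484 0.1082 0.14  ]
lever [ 0.6628 -0.034   0.146 ]
handle [ 0.4832 -0.0022  0.058 ]
scrL [0.6205 0.1693 0.122 ]
scrR [ 0.6504 -0.1449  0.122 ]
dial_s [0.6507 0.1035 0.14  ]
lever_s [ 0.6664 -0.0386  0.146 ]
hL [0.4799 0.0333 0.055 ]
hR [ 0.4862 -0.038   0.055 ]
[np.float64(0.10095013037070333), np.float64(0.0948888811400207), np.float64(0.10993745223214714), np.float64(0.08751078534988546)]
unit [0.76224487 0.02464896] 0.0948888811400207
dial -0.1054 0.0939
lever -0.1046 -0.0489
handle -0.2803 -0.0003
scrL -0.1274 0.1574
scrR -0.1274 -0.1582
dial_s -0.1036 0.0891
lever_s -0.1015 -0.0539
hL -0.2802 0.0353
hR -0.2807 -0.0362
```

```bash
cat >> h.py <<'E'
yaw=0.098; o=np.array([.7625,.0235])
U=np.array([[np.cos(yaw),-np.sin(yaw)],[np.sin(yaw),np.cos(yaw)]])
def w(x,y,z): return np.r_[o+U@[x,y],z]
def to(x,y,z):
    s=bot.sense();R=s["orientation"];p=s["ee_pos"]
    d=U.T@(p[:2]-o)
    a=np.arctan2(-U[0,1]*R[0,1]*0+U[1,1],U[0,1])-np.arctan2(R[1,1],R[0,1])
    print("unit tcp",d.round(4),p.round(4),"shift mm",(R.T@(w(x,y,z)-p)*1e3).round(1),"toolyaw",round(-a,3),"F",(U.T@s["wrist_force"][:2]).round(1),s["clock"])
E
python3 -c "
from h import *
to(-.33,0,.2)"
```

```text
unit tcp [-0.4782  0.5225] [0.2355 0.4967 0.2308] shift mm [-396.1 -371.6   31.1] toolyaw -0.541 F [-0.4  0.2] 0.2
```

```bash
python3 -m handwheel '[{"hand":1,"xyz":[-100,-93,8],"yaw":-0.14},{"hand":1,"xyz":[-200,-186,16],"yaw":-0.28},{"hand":1,"xyz":[-300,-279,24],"yaw":-0.42},{"hand":1,"xyz":[-396,-372,31],"yaw":-0.541},{"hand":1,"xyz":[-396,-372,31],"yaw":-0.541},{"hand":1,"xyz":[-396,-372,31],"yaw":-0.541},{"hand":1,"xyz":[-396,-372,31],"yaw":-0.541},{"hand":1,"xyz":[-396,-372,31],"yaw":-0.541},{"hand":1,"xyz":[-396,-372,31],"yaw":-0.541},{"hand":1,"xyz":[-396,-372,31],"yaw":-0.541},{"hand":1,"xyz":[-396,-372,31],"yaw":-0.541},{"hand":1,"xyz":[-396,-372,31],"yaw":-0.541},{"hand":1,"xyz":[-396,-372,31],"yaw":-0.541},{"hand":1,"xyz":[-396,-372,31],"yaw":-0.541},{"hand":1,"xyz":[-396,-372,31],"yaw":-0.541},{"hand":1,"xyz":[-396,-372,31],"yaw":-0.541}]' 40
python3 -c "
from h import *
to(-.33,0,.051)
cv2.imwrite('pics/s1.png',bot.camera('side')['image'])"
```

```text
clock: 1.8
ee_pos: [0.4337, -0.0075, 0.2004]
orientation: [[-0.995, -0.101, -0.0], [-0.101, 0.995, 0.0], [-0.0, 0.0, -1.0]]
wrist_force: [-0.2, 0.3, -0.5]
gripper_width: -0.0
grasp_force: 0.0
unit tcp [-0.3303  0.0013] [ 0.4337 -0.0075  0.2004] shift mm [ -0.3  -1.4 149.4] toolyaw 0.003 F [-0.2  0.3] 1.8
```

View pics/s1.png

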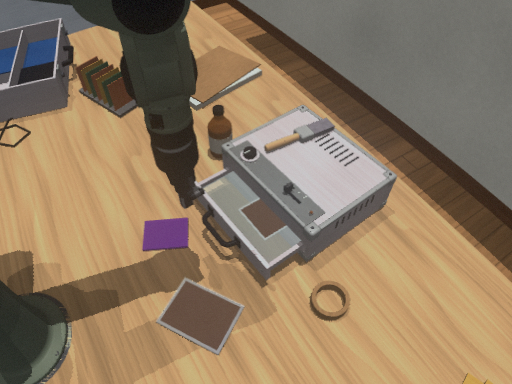

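The shut tip is at about (188,200), in front of the handle with nothing else near. Next I lower it and make the first part of the push slowly.

```bash
python3 -m handwheel '[{"hand":1,"xyz":[0,-1,40],"yaw":0},{"hand":1,"xyz":[0,-1,80],"yaw":0},{"hand":1,"xyz":[0,-1,120],"yaw":0},{"hand":1,"xyz":[0,-1,149],"yaw":0},{"hand":1,"xyz":[0,-1,149],"yaw":0},{"hand":1,"xyz":[-10,-1,149],"yaw":0},{"hand":1,"xyz":[-20,-1,149],"yaw":0},{"hand":1,"xyz":[-26,-1,149],"yaw":0},{"hand":1,"xyz":[-30,-1,149],"yaw":0},{"hand":1,"xyz":[-35,-1,149],"yaw":0},{"hand":1,"xyz":[-40,-1,149],"yaw":0},{"hand":1,"xyz":[-45,-1,149],"yaw":0},{"hand":1,"xyz":[-50,-1,149],"yaw":0}]'
python3 -c "
from h import *
to(-.199,0,.051)"
```

```text
clock: 3.15
ee_pos: [0.4839, -0.0049, 0.0512]
orientation: [[-0.995, -0.098, -0.001], [-0.098, 0.995, -0.0], [0.001, 0.0, -1.0]]
wrist_force: [-2.7, -0.0, 1.6]
gripper_width: -0.0001
grasp_force: 1.2
unit tcp [-0.28  -0.001] [ 0.4839 -0.0049  0.0512] shift mm [-81.    1.    0.2] toolyaw 0.0 F [-2.7  0.3] 3.15
```

Contact at about 2.5 N, so the drawer is moving. I continue towards the stop.

```bash
python3 -m handwheel '[{"hand":1,"xyz":[-8,0,0],"yaw":0},{"hand":1,"xyz":[-16,0,0],"yaw":0},{"hand":1,"xyz":[-24,0,0],"yaw":0},{"hand":1,"xyz":[-32,0,0],"yaw":0},{"hand":1,"xyz":[-40,0,0],"yaw":0},{"hand":1,"xyz":[-48,0,0],"yaw":0},{"hand":1,"xyz":[-56,0,0],"yaw":0},{"hand":1,"xyz":[-62,0,0],"yaw":0},{"hand":1,"xyz":[-67,0,0],"yaw":0},{"hand":1,"xyz":[-71,0,0],"yaw":0},{"hand":1,"xyz":[-74,0,0],"yaw":0}]'
python3 -c "
from h import *
to(-.199,0,.051)"
```

```text
clock: 4.25
ee_pos: [0.5578, 0.0023, 0.0512]
orientation: [[-0.995, -0.098, -0.0], [-0.098, 0.995, -0.0], [0.0, -0.0, -1.0]]
wrist_force: [-1.6, -3.1, -0.1]
gripper_width: -0.0001
grasp_force: 1.1
unit tcp [-0.2058 -0.0011] [0.5578 0.0023 0.0512] shift mm [-6.8  1.1  0.2] toolyaw 0.0 F [-1.9 -2.9] 4.25
```

```bash
python3 -m handwheel '[{"hand":1,"xyz":[-2,0,0],"yaw":0},{"hand":1,"xyz":[-4,0,0],"yaw":0},{"hand":1,"xyz":[-6,0,0],"yaw":0},{"hand":1,"xyz":[-7,0,0],"yaw":0},{"hand":1,"xyz":[-8,0,0],"yaw":0}]'
python3 -c "
from h import *
to(-.199,0,.051)"
```

```text
clock: 4.75
ee_pos: [0.5655, 0.0032, 0.0513]
orientation: [[-0.995, -0.098, -0.0], [-0.098, 0.995, 0.0], [0.0, 0.0, -1.0]]
wrist_force: [-1.4, -2.2, -0.1]
gripper_width: 0.0004
grasp_force: 1.0
unit tcp [-0.198 -0.001] [0.5655 0.0032 0.0513] shift mm [1.  1.  0.3] toolyaw 0.0 F [-1.7 -2. ] 4.75
```

```bash
python3 -m handwheel '[{"hand":1,"xyz":[-1,0,0],"yaw":0},{"hand":1,"xyz":[-2,0,0],"yaw":0},{"hand":1,"xyz":[-3,0,0],"yaw":0},{"hand":1,"xyz":[-4,0,0],"yaw":0}]'
python3 -c "
from h import *
to(-.199,0,.051)"
```

```text
clock: 5.15
ee_pos: [0.5665, 0.0032, 0.0511]
orientation: [[-0.995, -0.098, -0.006], [-0.098, 0.995, -0.001], [0.006, -0.0, -1.0]]
wrist_force: [-11.8, -2.9, 8.7]
gripper_width: -0.0
grasp_force: 5.8
unit tcp [-0.197 -0.001] [0.5665 0.0032 0.0511] shift mm [2.  1.  0.1] toolyaw -0.0 F [-12.1  -1.8] 5.15
```

```bash
python3 -m handwheel '[{"hand":1,"xyz":[-1,0,0],"yaw":0},{"hand":1,"xyz":[-2,0,0],"yaw":0},{"hand":1,"xyz":[-2,0,0],"yaw":0}]'
python3 -c "
from h import *
to(-.199,0,.051)"
python3 -m handwheel '[{"hand":1,"xyz":[8,0,0],"yaw":0},{"hand":1,"xyz":[30,0,0],"yaw":0},{"hand":1,"xyz":[30,0,50],"yaw":0}]' >/dev/null 2>&1 & sleep 0; wait; true
```

```text
clock: 5.45
ee_pos: [0.5666, 0.0033, 0.0511]
orientation: [[-0.995, -0.098, -0.009], [-0.098, 0.995, -0.002], [0.009, -0.001, -1.0]]
wrist_force: [-13.6, -4.2, 12.5]
gripper_width: 0.0002
grasp_force: 7.4
unit tcp [-0.197 -0.001] [0.5666 0.0033 0.0511] shift mm [2.  1.  0.1] toolyaw -0.0 F [-13.9  -2.8] 5.45
```

Mistake on my part: tool +z is down, so the last row of that retreat went 50 mm down instead of up. I also hid its output, so I'm checking the state before moving again.

```bash
python3 - <<'E'
from h import *
s=bot.sense();print(s["wrist_force"])
to(-.105,.02,.2)
E
```

```text
[ 1.27513805  0.23336506 -0.74736694]
unit tcp [-0.2171 -0.0017] [0.5466 0.0006 0.0065] shift mm [-114.6   21.3 -192.1] toolyaw 0.001 F [1.3 0.1] 5.75
```

Nothing is touching (force about 1 N, tip 6 mm above the bench). Going straight up, then a look.

```bash
python3 -m handwheel '[{"hand":1,"xyz":[8,0,0],"yaw":0},{"hand":1,"xyz":[12,0,-40],"yaw":0},{"hand":1,"xyz":[12,0,-80],"yaw":0},{"hand":1,"xyz":[12,0,-120],"yaw":0},{"hand":1,"xyz":[12,0,-160],"yaw":0},{"hand":1,"xyz":[12,0,-198],"yaw":0},{"hand":1,"xyz":[12,0,-198],"yaw":0}]'
python3 - <<'E'
from h import *
to(-.105,-.012,.2)
a=bot.camera('side')['image'][110:290,150:410];b=bot.camera('top')['image'][60:260,160:360]
a=cv2.resize(a,(780,540));cv2.imwrite('pics/s2.png',a)
E
```

```text
clock: 6.45
ee_pos: [0.5341, -0.0004, 0.2052]
orientation: [[-0.995, -0.099, 0.012], [-0.099, 0.995, -0.0], [-0.012, -0.001, -1.0]]
wrist_force: [1.2, 0.1, 0.5]
gripper_width: 0.0002
grasp_force: 0.0
unit tcp [-0.2296 -0.0014] [ 5.341e-01 -4.000e-04  2.052e-01] shift mm [-124.5  -10.7    6.7] toolyaw 0.001 F [1.2 0. ] 6.45
```

View pics/s2.png

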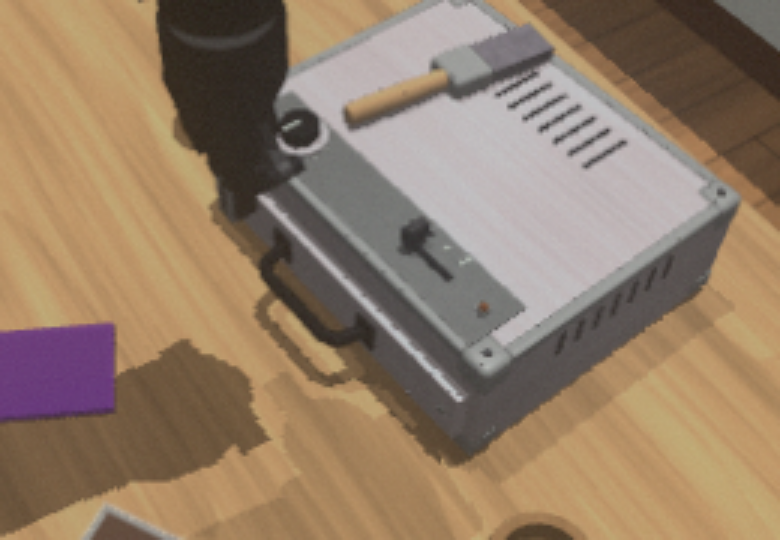

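The drawer is home, its front flush with the case (front edge around (360,300)), and the brush, dial and lever are untouched. Now I move to the left of the lever, above it, then down.

```bash
python3 -m handwheel '[{"hand":1,"xyz":[-40,-4,5],"yaw":0},{"hand":1,"xyz":[-80,-8,5],"yaw":0},{"hand":1,"xyz":[-124,-11,5],"yaw":0},{"hand":1,"xyz":[-124,-11,5],"yaw":0},{"hand":1,"xyz":[-124,-11,35],"yaw":0},{"hand":1,"xyz":[-124,-11,60],"yaw":0},{"hand":1,"xyz":[-124,-11,68],"yaw":0},{"hand":1,"xyz":[-124,-11,68],"yaw":0},{"hand":1,"xyz":[-124,-11,68],"yaw":0}]'
python3 - <<'E'
from h import *
to(-.105,-.05,.134)
E
```

```text
clock: 7.45
ee_pos: [0.6543, 0.0008, 0.1318]
orientation: [[-0.995, -0.098, 0.0], [-0.098, 0.995, 0.0], [-0.0, 0.0, -1.0]]
wrist_force: [0.6, 0.3, 0.3]
gripper_width: -0.0003
grasp_force: 0.0
unit tcp [-0.1099 -0.012 ] [0.6543 0.0008 0.1318] shift mm [ -4.9 -38.   -2.2] toolyaw 0.0 F [0.6 0.2] 7.45
```

```bash
python3 -m handwheel '[{"hand":1,"xyz":[-5,0,-2],"yaw":0},{"hand":1,"xyz":[-5,-5,-2],"yaw":0},{"hand":1,"xyz":[-5,-10,-2],"yaw":0},{"hand":1,"xyz":[-5,-14,-2],"yaw":0},{"hand":1,"xyz":[-5,-18,-2],"yaw":0},{"hand":1,"xyz":[-5,-22,-2],"yaw":0},{"hand":1,"xyz":[-5,-25,-2],"yaw":0},{"hand":1,"xyz":[-5,-25,-2],"yaw":0}]'
python3 - <<'E'
from h import *
to(-.105,-.05,.134)
E
```

```text
clock: 8.25
ee_pos: [0.6617, -0.0236, 0.1335]
orientation: [[-0.995, -0.098, 0.0], [-0.098, 0.995, 0.0], [-0.0, 0.0, -1.0]]
wrist_force: [0.8, 2.1, 1.6]
gripper_width: -0.0
grasp_force: 0.8
unit tcp [-0.105 -0.037] [ 0.6617 -0.0236  0.1335] shift mm [  0.  -13.   -0.5] toolyaw 0.0 F [1. 2.] 8.25
```

```bash
python3 -m handwheel '[{"hand":1,"xyz":[0,-4,0],"yaw":0},{"hand":1,"xyz":[0,-8,0],"yaw":0},{"hand":1,"xyz":[0,-12,0],"yaw":0},{"hand":1,"xyz":[0,-16,0],"yaw":0},{"hand":1,"xyz":[0,-20,0],"yaw":0},{"hand":1,"xyz":[0,-23,0],"yaw":0},{"hand":1,"xyz":[0,-23,0],"yaw":0}]'
python3 -m handwheel '[{"hand":1,"xyz":[0,-2,0],"yaw":0},{"hand":1,"xyz":[0,-4,0],"yaw":0},{"hand":1,"xyz":[0,-6,0],"yaw":0},{"hand":1,"xyz":[0,-6,0],"yaw":0}]'
```

```text
clock: 8.95
ee_pos: [0.664, -0.0477, 0.1332]
orientation: [[-0.995, -0.097, 0.0], [-0.097, 0.995, -0.001], [0.0, -0.001, -1.0]]
wrist_force: [0.1, 0.4, 0.2]
gripper_width: 0.0004
grasp_force: 0.0
clock: 9.35
ee_pos: [0.6643, -0.0509, 0.1333]
orientation: [[-0.995, -0.099, -0.0], [-0.099, 0.995, 0.003], [-0.0, 0.003, -1.0]]
wrist_force: [-0.5, 5.4, 0.6]
gripper_width: 0.0002
grasp_force: 2.6
```

```bash
python3 -m handwheel '[{"hand":1,"xyz":[0,-2,0],"yaw":0},{"hand":1,"xyz":[0,-4,0],"yaw":0},{"hand":1,"xyz":[0,-6,0],"yaw":0},{"hand":1,"xyz":[0,-6,0],"yaw":0}]'
```

```text
clock: 9.75
ee_pos: [0.6643, -0.0515, 0.1333]
orientation: [[-0.995, -0.102, -0.001], [-0.102, 0.995, 0.013], [-0.001, 0.013, -1.0]]
wrist_force: [-1.8, 18.6, 5.2]
gripper_width: -0.0002
grasp_force: 9.1
```

That is a hard stop at 18.6 N, after about 36 mm of travel. Now back off, up (−z) and away.

```bash
python3 -m handwheel '[{"hand":1,"xyz":[0,15,0],"yaw":0},{"hand":1,"xyz":[0,30,0],"yaw":0},{"hand":1,"xyz":[0,30,-40],"yaw":0},{"hand":1,"xyz":[0,30,-80],"yaw":0},{"hand":1,"xyz":[50,30,-100],"yaw":0},{"hand":1,"xyz":[100,30,-100],"yaw":0},{"hand":1,"xyz":[150,30,-100],"yaw":0},{"hand":1,"xyz":[200,30,-100],"yaw":0},{"hand":1,"xyz":[240,30,-100],"yaw":0},{"hand":1,"xyz":[240,30,-100],"yaw":0},{"hand":1,"xyz":[240,30,-100],"yaw":0}]'
python3 - <<'E'
from h import *
to(-.105,-.05,.134)
a=bot.camera('side')['image'][110:290,190:410];b=bot.camera('top')['image'][60:260,130:390]
cv2.imwrite('pics/s3.png',np.hstack([cv2.resize(a,(400,327)),cv2.resize(b,(400,327))]))
E
```

```text
clock: 10.85
ee_pos: [0.4231, -0.0523, 0.2339]
orientation: [[-0.995, -0.097, 0.002], [-0.097, 0.995, -0.001], [-0.002, -0.001, -1.0]]
wrist_force: [0.9, -0.7, -0.2]
gripper_width: -0.0001
grasp_force: 0.0
unit tcp [-0.3452 -0.0422] [ 0.4231 -0.0523  0.2339] shift mm [-240.    -7.5  100.4] toolyaw -0.001 F [ 0.9 -0.8] 10.85
```

View pics/s3.png

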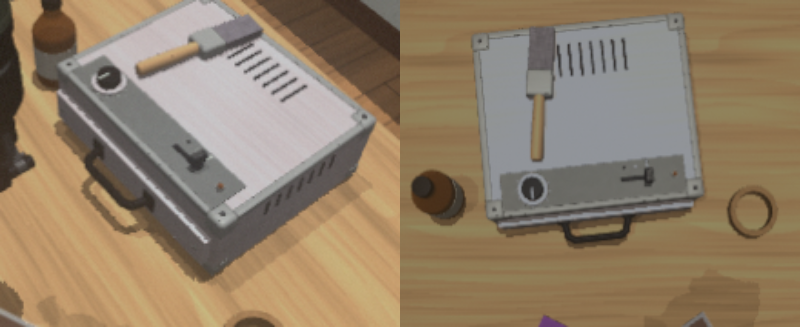

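Both views show the lever cap at the right end of its slot (top crop (650,175)), about 36 mm from where it started. The drawer is flush, and the bottle, tape and brush have not moved.

```bash
python3 -c "
from cell import bot
print(bot.close_job())"
```

```text
the job is handed in; nothing more can be done
None
```

The job is handed in at about 11 s: I pushed the drawer home first, then the lever to its second stop, and the bottle, tape roll and brush look undisturbed; one retreat move went down instead of up by my mistake but touched nothing.

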